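Zero the kitchen scale and show a learner the next ingredient

TASK

Press the round tare button of the kitchen scale fully down and let it come back up, then show the learner what to weigh next: point down at the lid of the shortest jar with the fingertips, staying 2 to 5 cm above the middle of the lid for about two seconds. Then point in the same way, 2 to 5 cm above the rim, at the middle of the bowl on the scale, and finish there, still pointing. Do not press the scale's other button, do not point down at the other jars, touch no jar or bowl, pick nothing up and leave everything else where it is.

Things in the scene. Friction and masses are not known exactly. Their poses are not given: they have to be found in the camera images.
- tare_top (a point): Centre of the top of the tare button: the round grey button, 26 mm across, on the scale's front panel, left of the display as the robot sees it. It stands 8 mm above the panel, its top 32 mm above the table; it is pressed straight down 4 mm against a spring (2 N to start, 5 N fully down).
- tare (a joint): Travel of the tare button in m: 0 up, 0.004 fully down. It springs back when let go.
- unit_top (a point): Centre of the top of the scale's other button: a grey bar 26 mm by 10 mm, right of the display, 110 mm from the tare button, same height and spring. Not to be pressed.
- unit (a joint): Travel of that other button in m: 0 up, 0.004 fully down.
- scale: White kitchen scale fixed to the table, 230 (x) by 180 (y) by 24 mm with a round steel platform, 144 mm across, top 36 mm above the table. Origin on the table under the middle of its case; its front panel with display and buttons, 88 mm from the origin along its -x, faces the robot; z up.
- bowl_rim (a point): Centre of the mouth of the steel bowl that stands loose on the scale's platform; mouth 156 mm across, rim 96 mm above the table, bowl 60 mm high. z up.
- bowl: The same bowl; origin at the centre of its underside.
- short_jar_lid (a point): Centre of the top of the lid of the shortest of three screw-top jars, all clear with a paper label and a white lid, 68 mm across. This jar is 60 mm high and stands upright and loose on the table; the point is 60 mm above the table. z up.
- middle_jar_lid (a point): Centre of the top of the lid of the middle one of three screw-top jars, all clear with a paper label and a white lid, 68 mm across. This jar is 95 mm high and stands upright and loose on the table; the point is 95 mm above the table. z up.
- tall_jar_lid (a point): Centre of the top of the lid of the tallest of three screw-top jars, all clear with a paper label and a white lid, 68 mm across. This jar is 130 mm high and stands upright and loose on the table; the point is 130 mm above the table. z up.
- short_jar: The shortest jar; origin at the centre of its underside.
- middle_jar: The middle jar; origin at the centre of its underside.
- tall_jar: The tallest jar; origin at the centre of its underside.
- spare_bowl: Bystander: a second steel bowl, 140 mm across and 55 mm high, on the table itself; origin under its centre.
- cup: Bystander: white cup, 60 mm across, 70 mm high; origin under its centre.
- spoon: Bystander: steel spoon, 160 mm long, lying along its x.
- pen: Bystander: white pen, 140 mm long, lying along its x on the notebook.

How it is judged:
On the way, in this order (a step that is already met when the one before it is completed fails the run):
1. the tare button has been pressed fully down (value of joint tare above 0.003 m), for 0.05 s.
2. the tare button has come back up (value of joint tare below 0.001 m), for 0.1 s.
3. the fingertips have dwelt close above the middle of the shortest jar's lid for 1.5 s (grasp point within 25 mm sideways and 15 to 90 mm above the lid) (horizontal distance between the grasp point and short_jar_lid below 0.025 m and z of the grasp point in the frame of short_jar_lid between 0.015 and 0.09 m), for 1.5 s.
4. the fingertips point at the bowl on the scale (grasp point within 35 mm sideways of the middle and 15 to 90 mm above the rim) (horizontal distance between the grasp point and bowl_rim below 0.035 m and z of the grasp point in the frame of bowl_rim between 0.015 and 0.09 m), for 0.2 s.
At the end, for the whole second after the job is handed in: The robot still points at the bowl on the scale: its grasp point within 35 mm sideways of the mouth's centre and 15 to 90 mm above the rim. Both buttons are up (under 1 mm), jars and the bowl at rest within 10 mm of where they began, the other things within 30 mm (all of step 4 and value of joint each of tare, unit below 0.001 m and distance of each of short_jar, middle_jar, tall_jar, bowl from where it was at the start of the episode below 0.01 m and distance of each of spare_bowl, cup, spoon, pen from where it was at the start of the episode below 0.03 m and linear speed of each of short_jar, middle_jar, tall_jar, bowl below 0.02 m/s); the robot touches nothing.
It fails at once if the scale's other button is pressed (2 mm or more) (value of joint unit above 0.002 m).
It fails at once if a jar or a bowl is touched (over 1 N) (contact force between any of the fingers, the arm and short_jar above 1 N or contact force between any of the fingers, the arm and middle_jar above 1 N or contact force between any of the fingers, the arm and tall_jar above 1 N or contact force between any of the fingers, the arm and bowl above 1 N or contact force between any of the fingers, the arm and spare_bowl above 1 N).
It fails at once if a jar or the bowl is moved more than 10 mm or lifted (distance of any of short_jar, middle_jar, tall_jar, bowl from where it was at the start of the episode above 0.01 m).
It fails at once if another thing on the table is moved more than 30 mm or lifted (distance of any of spare_bowl, cup, spoon, pen from where it was at the start of the episode above 0.03 m).
It fails at once if the fingertips are brought close down over the middle of another jar's lid (grasp point within 20 mm sideways and under 60 mm above it) ((horizontal distance between the grasp point and middle_jar_lid below 0.02 m and z of the grasp point in the frame of middle_jar_lid between 0 and 0.06 m) or (horizontal distance between the grasp point and tall_jar_lid below 0.02 m and z of the grasp point in the frame of tall_jar_lid between 0 and 0.06 m)).
It also fails if it takes over 48 s, if anything falls off the work surface, if the arm or the gripper's body presses on something with over 40 N, if the wrist force passes 120 N, or if a joint passes its speed limit or range.

ROBOT

A 7-joint arm with a two-finger parallel gripper is mounted at the origin on the work surface. World frame = base frame: x ahead of the robot, y to its left, z up, the work surface at z = 0. Lengths are in m, angles in rad, forces in N, time in s.
With the tool pointing down it reaches from about 0.4 to 0.85 m from the base axis. Payload 10.4 kg.
Tool frame: the origin (TCP) lies on the centre line of the jaws, within the pads' length; the fingertips stand 14 mm ahead of it and the grasp point (between the pads) lies 5 mm behind it (manip.tip_reach is the distance from the TCP to the fingertips, in m); z points along the fingers, y is the line along which they close (so a half turn about z gives the same grasp; the last joint's range is limited). The gripper opens to 85 mm and grips with 20 to 120 N. Pads are 22 mm wide; open, the fingers measure 114 mm over their backs; the gripper's body (76 mm by 85 mm) begins 54 mm behind the grasp point. The pads swing forward as they close: fully open they stand 13 mm farther back than shut.
Start: joints at [1.118, 0.332, -0.065, 1.46, 0.022, 1.35, -0.088], TCP at [0.26, -0.568, 0.221] pointing down, gripper open.
Joint ranges: [-2.6, 2.6], [-0.5, 2.12], [-1.47, 1.34], [0.16, 2.42], [-1.27, 4.41], [0.06, 2.06], [-2.6, 2.6]. Speed limits (rad/s): [2.22, 2.22, 2.79, 2.79, 3.14, 3.14, 3.14].

INTERFACE

Orientations are given as a unit quaternion [x, y, z, w].
In Python, from workcell import manip gives the robot as it stands.
- The arm moves only by the shell command python3 -m pendant 'ROWS' [FORCE]. ROWS is JSON, a list of rows, each a list of 7 numbers: the shift along the tool's x, y, z in units of 50 mm (1.0 is 50 mm), then the turn, a rotation vector about the tool's x, y, z in units of 8 degrees (1.0 is 8 degrees), then the opening, from -1 (shut) to 1 (fully open), so that 0 is half open. In form: [[dx, dy, dz, ax, ay, az, jaw], ...]. A call has exactly 10 rows; each row is the pose to reach, as a shift and turn from the pose commanded when the call began, along the tool's axes at that moment; what a row does not reach only later rows make up. A row lasts 1/8 s, in which the tool goes at most 62.5 mm and 10.7 degrees, less where a joint would pass 70% of its speed; a pose out of reach is approached as far as the arm can. A call with a gripper value outside its range is refused whole. The fingers move at their own pace and stop on an object; FORCE is the grip in N (left out, the last holds). Time passes only in rows, so rows that repeat a pose let the fingers close, or fill a call up. It gives the time, the measured TCP pose, the force, the opening and the grip force at its end, in the units of the state.
- manip.get_obs(): the state, without advancing time (a new reading comes with each control period).
- manip.camera(name): name is "scene" or "top" or "wrist"; returns (picture, depth): 480x640x3 uint8, red, green, blue; 480x640 float32, m along the optical axis (not along the pixel's ray), 0 where there is no reading.
- manip.get_calibration(name): a dict with "fx", "fy", "cx", "cy" (pixels), "xyz" and "orientation" of the camera in the world. Camera axes: x right, y up, looking along -z (the intrinsics and any distortion apply to the point x, -y, -z); pixel columns grow to the right and rows downward; lengths in m; the calibration is good to about 2 mm. A picture is of the moment at which its call begins: read the wrist's pose just before it. get_calibration takes no time and is no camera call; for the wrist camera it gives the pose at the moment of the call.
- manip.hand_in(): hands the job in; it is judged then, once.
Trained networks look in the newest picture that a camera, given by its name, has taken for a name from the list of things; names that differ only in an ending like _2 or _b are one class to them, and where a whole thing is asked for, a point or a joint stands for the part that bears it (a point fixed in the world has none). Each returns a list of dicts, best first, with "p" (0 to 1); they miss things now and then, are a little off and sometimes report something else, mostly with a low value. They report only what shows in the picture. A call takes as long as a camera call.
- manip.find_in(thing, camera): "box" ([left, top, right, bottom] in pixels, round what is visible of it).
- manip.trace(thing, camera): "pixels" (480x640 bool, what is visible of it) and "box" ([left, top, right, bottom] in pixels, round what is visible of it).
- manip.tip_of(thing, camera): "pixel" ([column, row] in pixels: a listed point, or the origin of a listed thing).
The state is a dict: "clock": time; "joint_pos": joint angles; "joint_velocities": joint speeds; "tau": joint torques, N m; "position": TCP position; "ee_rot": TCP orientation; "ft_force": force on the tool from outside, world axes, zero at the start; "torque": the same for the moment, N m; "grip_width": opening from 0.0 (shut) to 1.0 (fully open); "grasp_force": force on a finger pad.
Only numpy, scipy, OpenCV 4.12 (cv2) and the standard library are available. Lean on these libraries where they do the work, as an engineer would, in place of code of your own. Each camera call takes 0.05 s, during which the arm holds its last target. There are 200 camera calls.

## Working session

There is one attempt and no reset: what is moved stays moved. The work goes in short steps, Python scripts to look and compute and a shell command to move; the robot and the scene stay as the last step left them, time stands still between calls to the robot, and variables do not carry over. Pictures are saved under pics/ and viewed, at most 10 in all, crops included, and the job is handed in when it is done.

```bash
mkdir -p pics
cat > h.py <<'E'
import numpy as np,cv2
from scipy.spatial.transform import Rotation as R
from workcell import manip
def ray(cam,px,z):
    c=manip.get_calibration(cam);d=np.array([(px[0]-c['cx'])/c['fx'],-(px[1]-c['cy'])/c['fy'],-1])
    r=R.from_quat(c['orientation']);d=r.apply(d);o=np.array(c['xyz']);return o+d*(z-o[2])/d[2]
def rel(p):
    s=manip.get_obs();return R.from_quat(s['ee_rot']).inv().apply(np.array(p)-s['position'])/0.05
E
python3 - <<'E'
from h import *
Z=dict(tare_top=.032,unit_top=.032,bowl_rim=.096,short_jar_lid=.06,middle_jar_lid=.095,tall_jar_lid=.13,scale=0,spare_bowl=0,cup=0)
s=manip.get_obs();print(s['clock'],s['position'],R.from_quat(s['ee_rot']).as_matrix().round(3))
for c in('scene','top'):
    p,d=manip.camera(c);cv2.imwrite(f'pics/{c}.png',p[:,:,::-1])
    print(c,{k:np.round(v,3) if not isinstance(v,str) else v for k,v in manip.get_calibration(c).items()})
    for t,z in Z.items():
        for q in manip.tip_of(t,c)[:2]:
            px=q['pixel'];i,j=int(px[1]),int(px[0]);k=manip.get_calibration(c)
            dd=d[i,j];w=R.from_quat(k['orientation']).apply(np.array([(px[0]-k['cx'])/k['fx'],-(px[1]-k['cy'])/k['fy'],-1])*dd)+k['xyz']
            print(t,round(q['p'],2),np.round(px),ray(c,px,z).round(3),'depth',w.round(3))
print(manip.get_obs()['clock'])
E
```

```text
0.0 [ 0.26025411 -0.56780558  0.22010958] [[ 0.909  0.417 -0.001]
 [ 0.417 -0.909  0.001]
 [-0.    -0.001 -1.   ]]
scene {'fx': np.float64(561.775), 'fy': np.float64(561.775), 'cx': np.float64(319.287), 'cy': np.float64(234.416), 'xyz': array([1.687, 0.479, 0.982]), 'orientation': array([0.255, 0.373, 0.731, 0.512])}
unit_top 0.21 [339. 248.] [0.516 0.094 0.032] depth [0.503 0.09  0.022]
bowl_rim 0.66 [206. 230.] [ 0.642 -0.242  0.096] depth [ 0.601 -0.271  0.061]
short_jar_lid 0.61 [341. 226.] [0.453 0.079 0.06 ] depth [0.448 0.077 0.056]
short_jar_lid 0.16 [211. 249.] [ 0.672 -0.216  0.06 ] depth [ 0.71  -0.191  0.094]
middle_jar_lid 0.66 [303. 250.] [0.635 0.037 0.095] depth [0.636 0.037 0.096]
middle_jar_lid 0.17 [341. 248.] [0.591 0.124 0.095] depth [0.495 0.093 0.017]
tall_jar_lid 0.84 [372. 233.] [0.551 0.194 0.13 ] depth [0.552 0.194 0.13 ]
scale 0.81 [218. 248.] [ 0.594 -0.244  0.   ] depth [ 0.698 -0.175  0.094]
scale 0.64 [212. 250.] [ 0.609 -0.256  0.   ] depth [ 0.703 -0.191  0.086]
spare_bowl 0.95 [371. 317.] [ 0.713  0.245 -0.   ] depth [0.833 0.273 0.12 ]
spare_bowl 0
[... 472 characters left out ...]
pth [0.464 0.079 0.059]
unit_top 0.42 [478. 247.] [ 0.518 -0.29   0.032] depth [ 0.518 -0.291  0.03 ]
bowl_rim 0.77 [458. 185.] [ 0.64  -0.238  0.096] depth [ 0.656 -0.254  0.038]
bowl_rim 0.33 [153. 329.] [0.359 0.387 0.096] depth [0.361 0.41  0.012]
short_jar_lid 0.71 [309. 272.] [0.469 0.076 0.06 ] depth [0.469 0.076 0.062]
middle_jar_lid 0.9 [328. 193.] [0.629 0.034 0.095] depth [0.629 0.034 0.096]
tall_jar_lid 0.74 [243. 231.] [0.547 0.206 0.13 ] depth [0.546 0.206 0.131]
scale 0.92 [450. 212.] [ 0.605 -0.244  0.   ] depth [ 0.595 -0.232  0.044]
spare_bowl 0.7 [233. 172.] [0.708 0.243 0.   ] depth [0.706 0.242 0.006]
cup 0.84 [315. 148.] [0.76  0.057 0.   ] depth [0.757 0.057 0.007]
1.0
```

View pics/top.png

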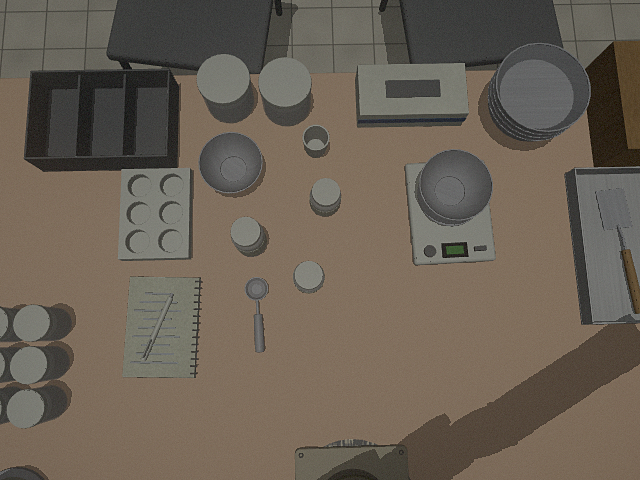

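View pics/scene.png

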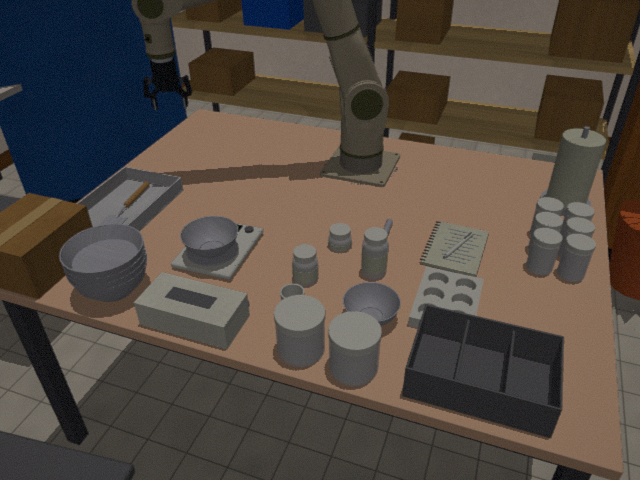

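The top view shows the tare button at about (430,251), display (455,250), unit bar (480,248), the bowl at about (455,187) and the short lid at (309,275). The scene view confirms that this is the shortest jar. I'll refine these points with depth.

Run:
```python
from h import *
p,d=manip.camera('top');k=manip.get_calibration('top')
v,u=np.mgrid[:480,:640];P=np.stack([(u-k['cx'])/k['fx'],-(v-k['cy'])/k['fy'],-np.ones_like(d)],-1)*d[...,None]
P=R.from_quat(k['orientation']).apply(P.reshape(-1,3)).reshape(480,640,3)+k['xyz']
def c(n,x,y,r,lo,hi):
    m=(np.hypot(P[...,0]-x,P[...,1]-y)<r)&(P[...,2]>lo)&(P[...,2]<hi)&(d>0)
    Q=P[m];(cx,cy),rr=cv2.minEnclosingCircle(Q[:,:2].astype(np.float32));print(n,m.sum(),Q.mean(0).round(4),'circle',round(cx,4),round(cy,4),'r',round(rr,4))
c('short',.469,.076,.05,.052,.07);c('bowl',.64,-.238,.1,.088,.106);c('tare',.511,-.185,.022,.0285,.036)
g=p.mean(2);m=(np.hypot(P[...,0]-.511,P[...,1]+.185)<.022)&(g<g[245:258,424:436].mean()+12)
print('tare col',m.sum(),P[m].mean(0).round(4))
print(manip.tip_reach)
for n,q in dict(tare=[.511,-.185,.14],short=[.469,.076,.06],bowl=[.64,-.24,.096]).items():print(n,rel(q).round(2))
x=cv2.resize(p[225:275,395:510],None,fx=6,fy=6,interpolation=0);cv2.imwrite('pics/crop.png',x[:,:,::-1])
```

```text
short 634 [0.4643 0.0783 0.0594] circle 0.4649 0.078 r 0.0301
bowl 598 [ 0.6543 -0.2464  0.0936] circle 0.643 -0.234 r 0.0787
tare 98 [ 0.5134 -0.1844  0.0319] circle 0.5182 -0.1852 r 0.0185
tare col 121 [ 0.513  -0.1842  0.0311]
0.014
tare [ 7.75 -4.88  1.62]
short [ 9.16 -9.97  3.22]
bowl [ 9.64 -2.8   2.5 ]
```

View pics/crop.png

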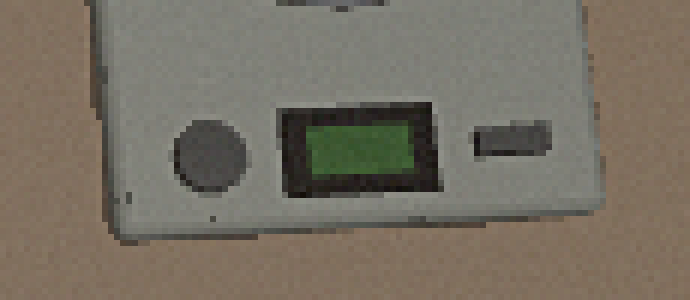

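The crop shows the round tare button centred at (210,156), which is pixel (430,251). That gives about (0.512, -0.1845), and the unit bar is well clear to the right.

```bash
python3 -m pendant '[[0.8,-0.5,0,0,0,0.6,-1],[1.6,-1,0,0,0,1.2,-1],[2.4,-1.5,0,0,0,1.8,-1],[3.2,-2,0,0,0,2.4,-1],[4,-2.5,0,0,0,3,-1],[4.8,-3,0,0,0,3.6,-1],[5.6,-3.5,0,0,0,4.2,-1],[6.4,-4,0,0,0,4.8,-1],[7.1,-4.5,0.3,0,0,5.4,-1],[7.75,-4.87,0.6,0,0,5.9,-1]]' 20
python3 -m pendant '[[0,0,0,0,0,0,-1],[0,0,0,0,0,0,-1],[0,0,0.2,0,0,0,-1],[0,0,0.4,0,0,0,-1],[0,0,0.6,0,0,0,-1],[0,0,0.8,0,0,0,-1],[0,0,1,0,0,0,-1],[0,0,1,0,0,0,-1],[0,0,1,0,0,0,-1],[0,0,1,0,0,0,-1]]'
python3 - <<'E'
from h import *
print(rel([.512,-.1845,.046]).round(2),R.from_quat(manip.get_obs()['ee_rot']).as_matrix().round(3))
for c in('wrist','scene'):
    p,d=manip.camera(c);cv2.imwrite(f'pics/{c}2.png',p[:,:,::-1])
    if c=='wrist':
        for q in manip.tip_of('tare_top',c)[:2]:print(q['p'],q['pixel'],ray(c,q['pixel'],.032))
E
```

```text
clock: 2.3
position: [0.5121, -0.1837, 0.1909]
ee_rot: [0.98, -0.197, 0.0, 0.0]
ft_force: [0.1, -0.3, -0.4]
grip_width: 0.0
grasp_force: 0.0
clock: 3.55
position: [0.5116, -0.1854, 0.1414]
ee_rot: [0.981, -0.196, 0.0, 0.0]
ft_force: [-0.6, -0.7, -0.5]
grip_width: 0.002
grasp_force: 0.0
[-0.   -0.02  1.91] [[ 0.923 -0.384  0.001]
 [-0.384 -0.923 -0.   ]
 [ 0.001  0.    -1.   ]]
0.69 [313.4, 228.9] [ 0.51524851 -0.18419499  0.032     ]
```

View pics/wrist2.png

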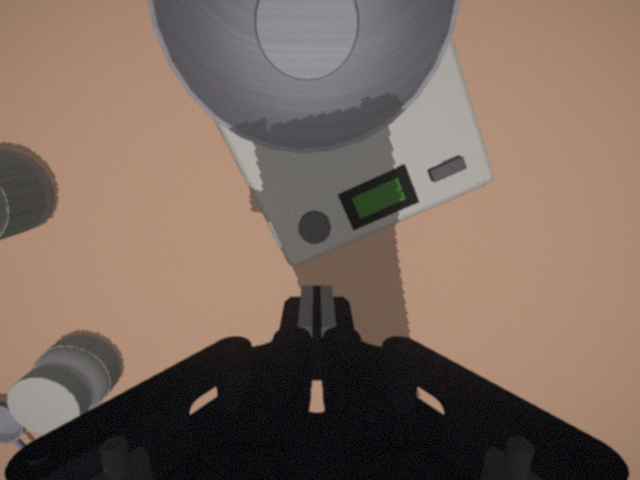

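The wrist view shows the tare button at (314,227), ahead of the shut fingertips at about (317,290), with the bowl rim in front. I'll check whether the wrist camera clears the bowl.

Run:
```python
from h import *
print(manip.get_calibration('wrist')['xyz']-manip.get_obs()['position'],rel([.5135,-.1845,.046]).round(2))
```

```text
[ 0.06948164 -0.02861941  0.15299012] [ 0.03 -0.03  1.9 ]
```

```bash
python3 -m pendant '[[0.03,-0.03,0.3,0,0,0,-1],[0.03,-0.03,0.6,0,0,0,-1],[0.03,-0.03,0.9,0,0,0,-1],[0.03,-0.03,1.2,0,0,0,-1],[0.03,-0.03,1.5,0,0,0,-1],[0.03,-0.03,1.7,0,0,0,-1],[0.03,-0.03,1.84,0,0,0,-1],[0.03,-0.03,1.9,0,0,0,-1],[0.03,-0.03,1.94,0,0,0,-1],[0.03,-0.03,1.94,0,0,0,-1]]'
```

```text
clock: 4.95
position: [0.5134, -0.1846, 0.0441]
ee_rot: [0.981, -0.196, 0.0, 0.0]
ft_force: [-0.1, 0.6, 0.3]
grip_width: -0.002
grasp_force: 0.0
```

```bash
python3 -m pendant '[[0,0,0.02,0,0,0,-1],[0,0,0.04,0,0,0,-1],[0,0,0.06,0,0,0,-1],[0,0,0.06,0,0,0,-1],[0,0,0.06,0,0,0,-1],[0,0,0.06,0,0,0,-1],[0,0,0.06,0,0,0,-1],[0,0,0.06,0,0,0,-1],[0,0,0.06,0,0,0,-1],[0,0,0.06,0,0,0,-1]]'
```

```text
clock: 6.2
position: [0.5132, -0.1845, 0.0409]
ee_rot: [0.981, -0.196, 0.0, 0.0]
ft_force: [0.3, 0.3, -0.5]
grip_width: -0.002
grasp_force: 0.0
```

No contact force yet, so I'll look.

Run:
```python
from h import *
p,d=manip.camera('wrist')
x=cv2.resize(p[150:400,200:460],(780,600)[:2] if 0 else (624,600));cv2.imwrite('pics/w3.png',x[:,:,::-1])
k=manip.get_calibration('wrist')
for r in range(270,340,6):
    for u in (308,):
        w=R.from_quat(k['orientation']).apply(np.array([(u-k['cx'])/k['fx'],-(r-k['cy'])/k['fy'],-1])*d[r,u])+k['xyz'];print(r,w.round(4))
print(manip.get_obs()['ft_force'])
```

```text
270 [ 0.5238 -0.1841  0.0328]
276 [ 0.5203 -0.1826  0.0315]
282 [ 0.5174 -0.1814  0.0318]
288 [ 0.5258 -0.1856  0.0589]
294 [ 0.5256 -0.1857  0.0642]
300 [ 0.525  -0.1856  0.0685]
306 [ 0.525  -0.1857  0.0736]
312 [ 0.5257 -0.1861  0.0798]
318 [ 0.5256 -0.1862  0.0838]
324 [ 0.5256 -0.1863  0.088 ]
330 [ 0.5242 -0.1857  0.0895]
336 [ 0.5258 -0.1865  0.0958]
[ 0.87912594 -0.24480775  0.70938775]
```

View pics/w3.png

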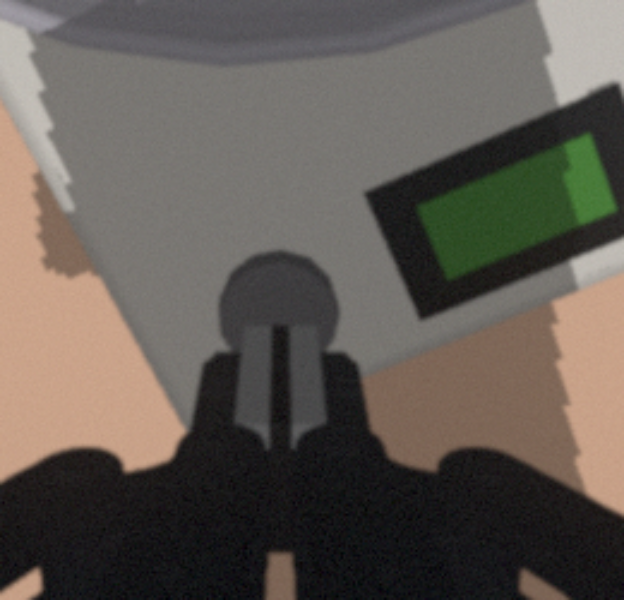

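The wrist view shows the tips directly above the button. They sit about 2 cm higher than nominal, and the button is still at 0.032. I'll feel my way down.

```bash
python3 -m pendant '[[0,0,0.02,0,0,0,-1],[0,0,0.04,0,0,0,-1],[0,0,0.06,0,0,0,-1],[0,0,0.08,0,0,0,-1],[0,0,0.1,0,0,0,-1],[0,0,0.12,0,0,0,-1],[0,0,0.14,0,0,0,-1],[0,0,0.16,0,0,0,-1],[0,0,0.16,0,0,0,-1],[0,0,0.16,0,0,0,-1]]'
```

```text
clock: 7.5
position: [0.5132, -0.1846, 0.033]
ee_rot: [0.981, -0.196, 0.0, 0.0]
ft_force: [-0.2, 0.6, -0.1]
grip_width: 0.001
grasp_force: 0.0
```

```bash
python3 -m pendant '[[0,0,0.02,0,0,0,-1],[0,0,0.04,0,0,0,-1],[0,0,0.06,0,0,0,-1],[0,0,0.08,0,0,0,-1],[0,0,0.1,0,0,0,-1],[0,0,0.12,0,0,0,-1],[0,0,0.12,0,0,0,-1],[0,0,0.12,0,0,0,-1],[0,0,0.12,0,0,0,-1],[0,0,0.12,0,0,0,-1]]'
python3 - <<'E'
from h import *
p,d=manip.camera('wrist');k=manip.get_calibration('wrist')
for r in range(268,300,3):
    u=308;w=R.from_quat(k['orientation']).apply(np.array([(u-k['cx'])/k['fx'],-(r-k['cy'])/k['fy'],-1])*d[r,u])+k['xyz'];print(r,w.round(4))
p,d=manip.camera('scene')
x=cv2.resize(p[170:290,150:290],(700,600));cv2.imwrite('pics/s4.png',x[:,:,::-1])
E
```

```text
clock: 8.75
position: [0.5132, -0.1846, 0.027]
ee_rot: [0.981, -0.196, 0.0, 0.0]
ft_force: [0.2, -0.1, 0.1]
grip_width: -0.001
grasp_force: 0.0
268 [ 0.5282 -0.1863  0.0284]
271 [ 0.5277 -0.1861  0.0307]
274 [ 0.5268 -0.1857  0.0319]
277 [ 0.525 -0.185  0.031]
280 [ 0.5241 -0.1846  0.0321]
283 [ 0.5225 -0.1839  0.0317]
286 [ 0.5255 -0.1854  0.0421]
289 [ 0.5251 -0.1854  0.0444]
292 [ 0.5257 -0.1857  0.0487]
295 [ 0.5251 -0.1855  0.0502]
298 [ 0.5255 -0.1857  0.0538]
```

View pics/s4.png

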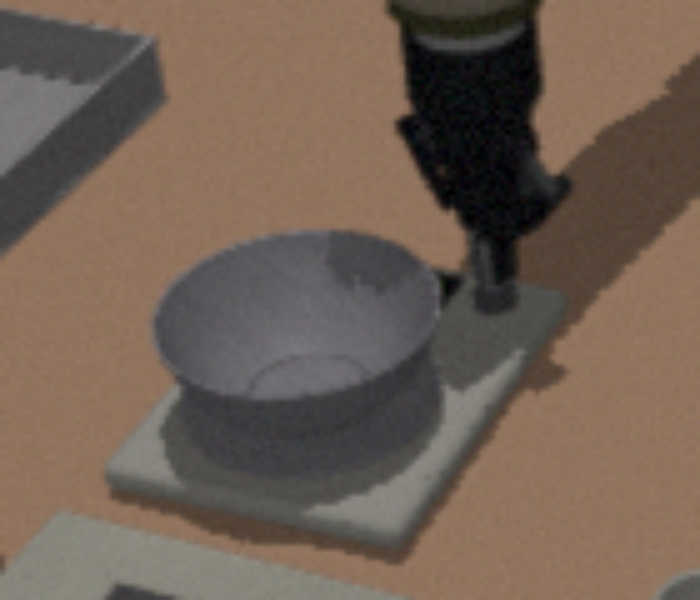

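The scene crop shows the tips at about (490,285), just above the button at (495,300), with the gripper clear of the bowl. The tip is at about z = 0.041, so I'll keep going.

```bash
python3 -m pendant '[[0,0,0.02,0,0,0,-1],[0,0,0.04,0,0,0,-1],[0,0,0.06,0,0,0,-1],[0,0,0.08,0,0,0,-1],[0,0,0.1,0,0,0,-1],[0,0,0.12,0,0,0,-1],[0,0,0.14,0,0,0,-1],[0,0,0.16,0,0,0,-1],[0,0,0.16,0,0,0,-1],[0,0,0.16,0,0,0,-1]]'
```

```text
clock: 10.1
position: [0.5132, -0.1846, 0.019]
ee_rot: [0.981, -0.196, 0.0, 0.0]
ft_force: [-1.1, 0.7, 2.8]
grip_width: 0.001
grasp_force: 1.9
```

```bash
python3 -m pendant '[[0,0,0.02,0,0,0,-1],[0,0,0.04,0,0,0,-1],[0,0,0.06,0,0,0,-1],[0,0,0.06,0,0,0,-1],[0,0,0.06,0,0,0,-1],[0,0,0.06,0,0,0,-1],[0,0,0.06,0,0,0,-1],[0,0,0.06,0,0,0,-1],[0,0,0.06,0,0,0,-1],[0,0,0.06,0,0,0,-1]]'
```

```text
clock: 11.35
position: [0.5133, -0.1846, 0.0175]
ee_rot: [0.981, -0.196, 0.0, 0.0]
ft_force: [-9.3, 3.0, 23.7]
grip_width: -0.004
grasp_force: 11.8
```

Run:
```python
from h import *
print(manip.get_obs()['ft_force'])
p,d=manip.camera('wrist');k=manip.get_calibration('wrist')
for r in range(255,300,3):
    u=308;w=R.from_quat(k['orientation']).apply(np.array([(u-k['cx'])/k['fx'],-(r-k['cy'])/k['fy'],-1])*d[r,u])+k['xyz'];print(r,w.round(4))
a=p[:400,120:520]
p,d=manip.camera('scene');k=manip.get_calibration('scene')
b=cv2.resize(p[175:275,150:250],(400,400));cv2.imwrite('pics/s5.png',np.hstack([a,b])[:,:,::-1])
for q in manip.tip_of('bowl_rim','scene')[:1]:print(q['pixel'],ray('scene',q['pixel'],.096))
```

```text
[-9.26496837  2.9862855  23.70063788]
255 [ 0.5356 -0.1895  0.023 ]
258 [ 0.5345 -0.189   0.0237]
261 [ 0.5335 -0.1886  0.0248]
264 [ 0.5317 -0.1878  0.0232]
267 [ 0.5304 -0.1873  0.0234]
270 [ 0.5292 -0.1868  0.0238]
273 [ 0.5279 -0.1863  0.0241]
276 [ 0.528  -0.1864  0.0279]
279 [ 0.527  -0.186   0.0285]
282 [ 0.5254 -0.1853  0.0278]
285 [ 0.524  -0.1847  0.0278]
288 [ 0.5256 -0.1855  0.0348]
291 [ 0.5258 -0.1857  0.0383]
294 [ 0.5259 -0.1858  0.0414]
297 [ 0.5255 -0.1857  0.0433]
[208.6, 231.2] [ 0.64315555 -0.23445439  0.096     ]
```

View pics/s5.png

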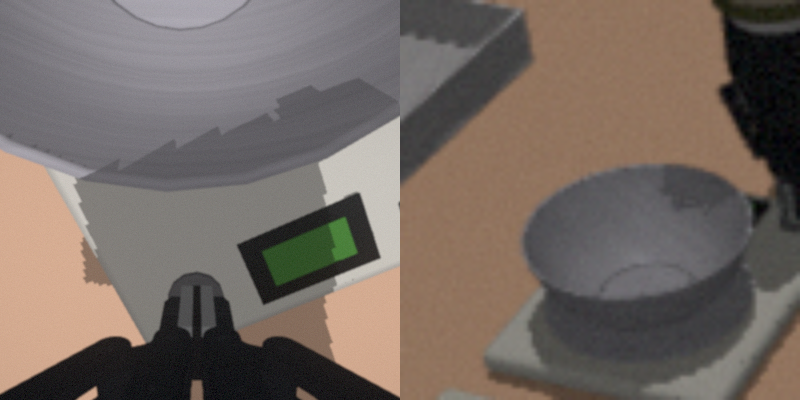

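The button top now reads 0.028, so it's fully down, and the bowl hasn't moved. The real fingertips are about 11 mm above the TCP, so I'll plan heights with that. Next I lift and go over to the short jar.

```bash
python3 -m pendant '[[0,0,-0.1,0,0,0,-1],[0,0,-0.3,0,0,0,-1],[0,0,-0.6,0,0,0,-1],[0,0,-1,0,0,0,-1],[0,0,-1.5,0,0,0,-1],[0,0,-2,0,0,0,-1],[0,0,-2.5,0,0,0,-1],[0,0,-3,0,0,0,-1],[0,0,-3.4,0,0,0,-1],[0,0,-3.4,0,0,0,-1]]'
python3 -m pendant '[[-0.3,-0.5,0,0,0,0,-1],[-0.7,-1.1,0,0,0,0,-1],[-1.1,-1.7,0,0,0,0,-1],[-1.5,-2.3,0,0,0,0,-1],[-1.9,-2.9,0,0,0,0,-1],[-2.3,-3.5,0,0,0,0,-1],[-2.6,-4.1,0,0,0,0,-1],[-2.9,-4.48,0,0,0,0,-1],[-2.9,-4.48,0,0,0,0,-1],[-2.9,-4.48,0,0,0,0,-1]]'
python3 - <<'E'
from h import *
for c in('wrist','top'):
    p,d=manip.camera(c)
    for q in manip.tip_of('short_jar_lid',c)[:2]:print(c,q['p'],q['pixel'],ray(c,q['pixel'],.06))
    if c=='wrist':cv2.imwrite('pics/w6.png',p[:,:,::-1])
print(rel([.465,.078,.0845]).round(2))
E
```

```text
clock: 12.75
position: [0.5141, -0.1848, 0.188]
ee_rot: [0.981, -0.196, 0.002, 0.0]
ft_force: [0.1, 0.7, -0.3]
grip_width: 0.001
grasp_force: 0.0
clock: 14.0
position: [0.4652, 0.0771, 0.1855]
ee_rot: [0.981, -0.196, -0.0, 0.0]
ft_force: [0.1, -0.5, -1.3]
grip_width: 0.002
grasp_force: 0.0
wrist 0.68 [71.8, 210.9] [0.5553066 0.2563609 0.06     ]
wrist 0.64 [312.6, 227.5] [0.46635456 0.08009244 0.06      ]
[-0.01 -0.01  2.02]
```

View pics/w6.png

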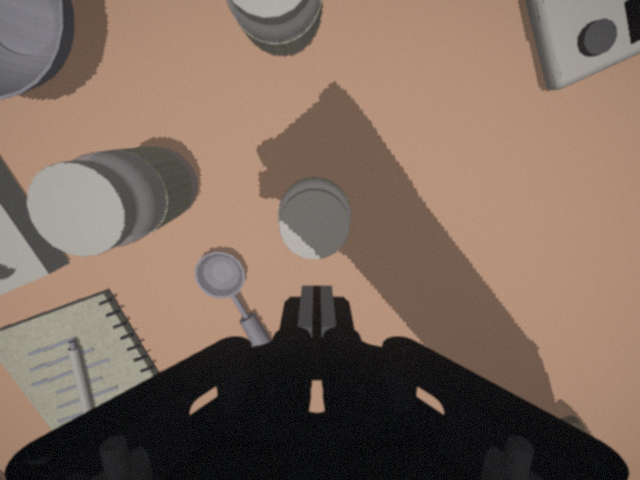

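The wrist view shows the short jar's lid centred at (314,225), directly ahead of the tips. The tall jar is left at (77,208), well clear. I'll descend and dwell.

```bash
python3 -m pendant '[[0,-0.04,0.3,0,0,0,-1],[0,-0.04,0.6,0,0,0,-1],[0,-0.04,0.9,0,0,0,-1],[0,-0.04,1.2,0,0,0,-1],[0,-0.04,1.5,0,0,0,-1],[0,-0.04,1.7,0,0,0,-1],[0,-0.04,1.9,0,0,0,-1],[0,-0.04,2,0,0,0,-1],[0,-0.04,2,0,0,0,-1],[0,-0.04,2,0,0,0,-1]]'
python3 -m pendant '[[0,0,0,0,0,0,-1],[0,0,0,0,0,0,-1],[0,0,0,0,0,0,-1],[0,0,0,0,0,0,-1],[0,0,0,0,0,0,-1],[0,0,0,0,0,0,-1],[0,0,0,0,0,0,-1],[0,0,0,0,0,0,-1],[0,0,0,0,0,0,-1],[0,0,0,0,0,0,-1]]'
python3 -m pendant '[[0,0,0,0,0,0,-1],[0,0,0,0,0,0,-1],[0,0,0,0,0,0,-1],[0,0,0,0,0,0,-1],[0,0,0,0,0,0,-1],[0,0,0,0,0,0,-1],[0,0,0,0,0,0,-1],[0,0,0,0,0,0,-1],[0,0,0,0,0,0,-1],[0,0,0,0,0,0,-1]]'
python3 - <<'E'
from h import *
p,d=manip.camera('scene');cv2.imwrite('pics/s7.png',cv2.resize(p[130:290,180:420],(780,520))[:,:,::-1])
print(rel([.643,-.2345,.1205]).round(2))
E
```

```text
clock: 15.45
position: [0.4664, 0.0798, 0.0863]
ee_rot: [0.981, -0.196, 0.0, -0.0]
ft_force: [-0.3, -1.2, -0.1]
grip_width: 0.002
grasp_force: 0.0
clock: 16.7
position: [0.4661, 0.0798, 0.0859]
ee_rot: [0.981, -0.196, 0.0, 0.0]
ft_force: [-0.5, 0.0, -0.5]
grip_width: 0.003
grasp_force: 0.0
clock: 17.95
position: [0.4661, 0.0798, 0.0859]
ee_rot: [0.981, -0.196, 0.0, 0.0]
ft_force: [0.4, -0.3, -1.0]
grip_width: 0.004
grasp_force: 0.0
[ 5.68  4.45 -0.69]
```

View pics/s7.png

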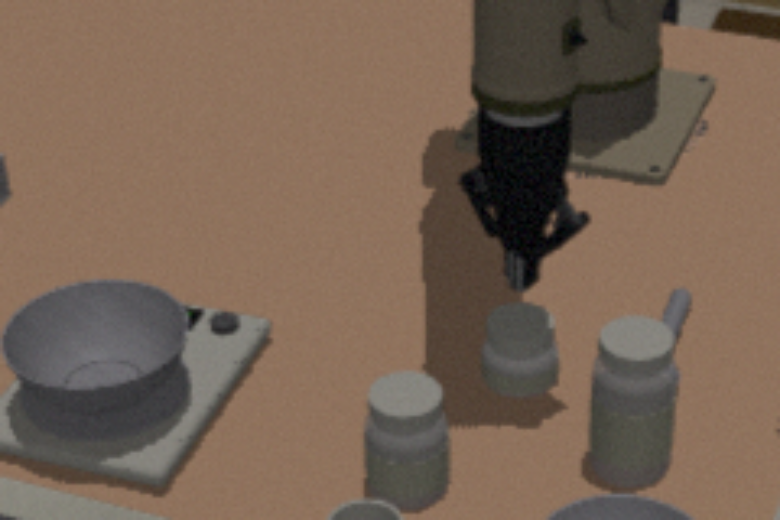

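The scene crop shows the tips at (520,288), a few cm above the short lid at (518,320), and the tare button is back up. Now I move to the bowl.

```bash
python3 -m pendant '[[0,0,-0.6,0,0,0,-1],[0,0,-1.2,0,0,0,-1],[0,0,-1.8,0,0,0,-1],[0.7,0.5,-2,0,0,0,-1],[1.4,1.1,-2,0,0,0,-1],[2.1,1.7,-2,0,0,0,-1],[2.8,2.2,-2,0,0,0,-1],[3.5,2.7,-2,0,0,0,-1],[4.2,3.3,-2,0,0,0,-1],[4.9,3.8,-2,0,0,0,-1]]'
python3 -m pendant '[[0.4,0.35,0,0,0,0,-1],[0.78,0.65,0,0,0,0,-1],[0.78,0.65,0,0,0,0,-1],[0.78,0.65,0.2,0,0,0,-1],[0.78,0.65,0.5,0,0,0,-1],[0.78,0.65,0.8,0,0,0,-1],[0.78,0.65,1.1,0,0,0,-1],[0.78,0.65,1.3,0,0,0,-1],[0.78,0.65,1.3,0,0,0,-1],[0.78,0.65,1.3,0,0,0,-1]]'
python3 - <<'E'
from h import *
print(rel([.643,-.2345,.1205]).round(2))
p,d=manip.camera('scene');cv2.imwrite('pics/s8.png',cv2.resize(p[130:290,120:360],(780,520))[:,:,::-1])
E
```

```text
clock: 19.25
position: [0.6198, -0.1915, 0.1858]
ee_rot: [0.981, -0.196, -0.0, 0.0]
ft_force: [1.1, 0.3, 0.7]
grip_width: -0.004
grasp_force: 0.0
clock: 20.5
position: [0.6432, -0.2348, 0.1215]
ee_rot: [0.981, -0.196, 0.0, 0.0]
ft_force: [0.0, 0.6, 0.4]
grip_width: -0.001
grasp_force: 0.0
[-0.01 -0.    0.02]
```

View pics/s8.png

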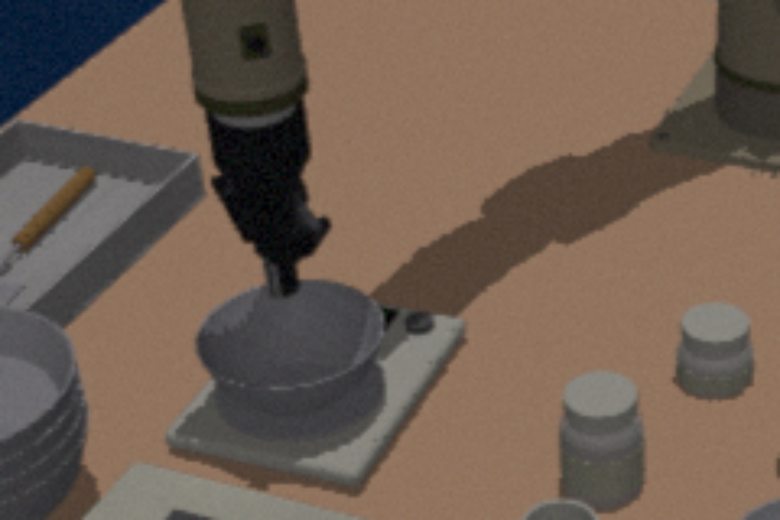

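The tips are at (285,293), above the bowl's mouth. The mouth is centred at (290,335), so the tips are clear of the rim, and nothing has moved. I'll settle and hand in.

```bash
python3 -m pendant '[[0,0,0,0,0,0,-1],[0,0,0,0,0,0,-1],[0,0,0,0,0,0,-1],[0,0,0,0,0,0,-1],[0,0,0,0,0,0,-1],[0,0,0,0,0,0,-1],[0,0,0,0,0,0,-1],[0,0,0,0,0,0,-1],[0,0,0,0,0,0,-1],[0,0,0,0,0,0,-1]]'
python3 -c "from workcell import manip;print(manip.hand_in())"
```

```text
clock: 21.8
position: [0.6429, -0.2347, 0.121]
ee_rot: [0.981, -0.196, 0.0, 0.0]
ft_force: [-0.2, 0.1, 0.0]
grip_width: -0.001
grasp_force: 0.0
the job is handed in; nothing more can be done
None
```

I pressed the tare button fully down and let it come back up, pointed at the shortest jar's lid for over two seconds, and handed the job in at about 22 s with the arm still pointing at the bowl on the scale; the hand-in gave no verdict.

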